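# Press the pattern stamps into a kettle mould in order

### The arm

A 7-joint arm with a two-finger parallel gripper is mounted at the origin on the work surface. World frame = base frame: x ahead of the robot, y to its left, z up, the work surface at z = 0. Lengths are in mm, angles in rad, forces in N, time in s.
With the tool pointing down it reaches from about 400 to 875 mm from the base axis. Payload 4.4 kg.
Tool frame: the origin (TCP) lies midway between the tips of the shut fingers; the grasp point (between the pads) lies 19 mm behind it; z points along the fingers, y is the line along which they close (so a half turn about z gives the same grasp; the last joint's range is limited). The gripper opens to 85 mm and grips with 20 to 120 N. Pads are 22 mm wide; open, the fingers measure 114 mm over their backs; the gripper's body (76 mm by 85 mm) begins 54 mm behind the grasp point. The pads swing forward as they close: fully open they stand 13 mm farther back than shut.
Start: joints at [1.247, 0.628, 0.038, 1.517, -0.027, 0.996, -0.02], TCP at [165.747, -628.527, 231.313] pointing down, gripper open.
Joint ranges: [-3.06, 3.06], [-0.37, 2.12], [-1.25, 1.32], [0.18, 2.47], [-1.1, 4.24], [0.23, 1.98], [-2.94, 2.94]. Speed limits (rad/s): [2.57, 2.57, 3.14, 3.14, 3.14, 3.14, 3.14].

### API

Orientations are given as [roll, pitch, yaw] about the fixed x, y, z axes, in that order (R = Rz(yaw) Ry(pitch) Rx(roll)).
In Python, from cell import telemetry, eyes, ctrl, finder gives the robot as it stands.
- The arm moves only by the tool move_arm, never from a script. Its argument "steps" is a list of rows, each a list of 7 numbers: the turn, a rotation vector about the world's x, y, z in degrees, then the shift along the world's x, y, z in m, then the finger opening in m, from 0 to 0.0854. A call has 1 to 5 rows; each row shifts and turns the commanded pose from where the row before left it; what a row does not reach is not made up. A row lasts 1/10 s, in which the tool goes at most 50 mm and 8.59 degrees, less where a joint would pass 70% of its speed; a pose out of reach is approached as far as the arm can. A call with a gripper value outside its range is refused whole. The fingers move at their own pace and stop on an object; the grip force is fixed at half the most. Time passes only in rows, so rows that do not move let the fingers close. It gives the time, the measured TCP pose, the force, the opening and the grip force at its end, in the units of the state.
- telemetry.read_state(): the state, without advancing time (a new reading comes with each control period).
- eyes.get_image(name): name is "side" or "top" or "wrist"; returns (picture, depth): 480x640x3 uint8, blue, green, red; 480x640 float32, mm along the optical axis (not along the pixel's ray), 0 where there is no reading.
- eyes.calibration(name): a dict with "fx", "fy", "cx", "cy" (pixels), "distortion" ([k1, k2, p1, p2, k3] as OpenCV has them; the pictures are not rectified), "position" and "attitude" of the camera in the world. Camera axes: x right, y down, z forward; pixel columns grow to the right and rows downward; lengths in mm; the calibration is good to about 2 mm. A picture is of the moment at which its call begins: read the wrist's pose just before it. calibration takes no time and is no camera call; for the wrist camera it gives the pose at the moment of the call.
- ctrl.finish_job(): hands the job in; it is judged then, once.
Trained networks look in the newest picture that a camera, given by its name, has taken for a name from the list of things; names that differ only in an ending like _2 or _b are one class to them, and where a whole thing is asked for, a point or a joint stands for the part that bears it (a point fixed in the world has none). Each returns a list of dicts, best first, with "confidence" (0 to 1); they miss things now and then, are a little off and sometimes report something else, mostly with a low value. They report only what shows in the picture. A call takes as long as a camera call.
- finder.boxes_of(camera, name): "location" ([x, y, z] in mm, in the coordinates of the camera as it stood for that picture, good to about 4 mm: the middle of the surface that is visible of it).
- finder.cut_out(camera, name): "mask" (480x640 bool, what is visible of it).
- finder.pinpoint(camera, name): "location" ([x, y, z] in mm, in the coordinates of the camera as it stood for that picture, good to about 4 mm: a listed point, or the origin of a listed thing).
The state is a dict: "clock": time; "qpos": joint angles; "qd": joint speeds; "tau": joint torques, N m; "eef_pos": TCP position; "tool_rot": TCP orientation; "force": force on the tool from outside, world axes, zero at the start; "torque": the same for the moment, N m; "width": finger opening in mm; "gripper_force": force on a finger pad.
Only numpy, scipy, OpenCV 4.12 (cv2) and the standard library are available. Lean on these libraries where they do the work, as an engineer would, in place of code of your own. Each camera call takes 0.05 s, during which the arm holds its last target. There are 200 camera calls.

### The job

Emboss the clay mould: with a fingertip, gently press down the wooden caps of the stamps standing in it, first the large round one, then the square one, then the long bar, each as far as it goes; they stay down. Press lightly on the middle of each cap, do not pick up or shift any stamp, leave the small round stamp unpressed, and do not disturb anything else.

Things in the scene. Friction and masses are not known exactly. Their poses are not given: they have to be found in the camera images.
- mould: Fixed round mould of brown clay, 336 mm across with iron bands, lying on the bench. Its flat floor is 30 mm above the bench, its rim (22 mm wide, inner radius about 146 mm) 48 mm. Origin: centre of the underside, z up. The four stamps stand on its floor, about 95 mm from its centre.
- stamp_round: The large round hand stamp, loose, 0.3 to 0.7 kg: a dark steel foot (disc, 54 mm diameter, 6 mm thick) and a steel collar (28 mm diameter, to 30 mm height), with a light wooden cap on a sliding stem above it. The cap is a disc 52 mm in diameter, 12 mm thick. Origin: centre of the foot's underside, z up. Only told apart by the shape and size of the cap.
- round_top (a point): Centre of the top face of the large round stamp's wooden cap; moves with the cap; 64 mm above the stamp's origin when the stem is fully up and nothing presses. Between cap and stem is a springy rubber cushion that gives 1 mm per 2.5 N, at most 7 mm, and springs back: the cap's top sinks about 1.6 mm before the stem moves, and a stem on its stop still leaves some 5 mm of soft give.
- stem_round (a joint): How far the large round stamp's stem is pushed down, m: 0 fully up, 0.012 fully down on its stop. About 4 N on the cap moves it and it stays where it is left (no return spring). Starts at 0 to 0.002.
- stamp_square: The square hand stamp, loose, 0.3 to 0.7 kg: a dark steel foot (disc, 54 mm diameter, 6 mm thick) and a steel collar (28 mm diameter, to 30 mm height), with a light wooden cap on a sliding stem above it. The cap is a square 48 x 48 mm, 12 mm thick. Origin: centre of the foot's underside, z up. Only told apart by the shape and size of the cap.
- square_top (a point): Centre of the top face of the square stamp's wooden cap; moves with the cap; 64 mm above the stamp's origin when the stem is fully up and nothing presses. Between cap and stem is a springy rubber cushion that gives 1 mm per 2.5 N, at most 7 mm, and springs back: the cap's top sinks about 1.6 mm before the stem moves, and a stem on its stop still leaves some 5 mm of soft give.
- stem_square (a joint): How far the square stamp's stem is pushed down, m: 0 fully up, 0.012 fully down on its stop. About 4 N on the cap moves it and it stays where it is left (no return spring). Starts at 0 to 0.002.
- stamp_bar: The long bar hand stamp, loose, 0.3 to 0.7 kg: a dark steel foot (disc, 54 mm diameter, 6 mm thick) and a steel collar (28 mm diameter, to 30 mm height), with a light wooden cap on a sliding stem above it. The cap is a bar 80 mm long (along the stamp's x) and 20 mm wide, 12 mm thick. Origin: centre of the foot's underside, z up. Only told apart by the shape and size of the cap.
- bar_top (a point): Centre of the top face of the long bar stamp's wooden cap; moves with the cap; 64 mm above the stamp's origin when the stem is fully up and nothing presses. Between cap and stem is a springy rubber cushion that gives 1 mm per 2.5 N, at most 7 mm, and springs back: the cap's top sinks about 1.6 mm before the stem moves, and a stem on its stop still leaves some 5 mm of soft give.
- stem_bar (a joint): How far the long bar stamp's stem is pushed down, m: 0 fully up, 0.012 fully down on its stop. About 4 N on the cap moves it and it stays where it is left (no return spring). Starts at 0 to 0.002.
- stamp_small: The small round hand stamp, loose, 0.3 to 0.7 kg: a dark steel foot (disc, 54 mm diameter, 6 mm thick) and a steel collar (28 mm diameter, to 30 mm height), with a light wooden cap on a sliding stem above it. The cap is a disc only 24 mm in diameter, 12 mm thick. Origin: centre of the foot's underside, z up. Only told apart by the shape and size of the cap.
- small_top (a point): Centre of the top face of the small round stamp's wooden cap; moves with the cap; 64 mm above the stamp's origin when the stem is fully up and nothing presses. Between cap and stem is a springy rubber cushion that gives 1 mm per 2.5 N, at most 7 mm, and springs back: the cap's top sinks about 1.6 mm before the stem moves, and a stem on its stop still leaves some 5 mm of soft give.
- stem_small (a joint): How far the small round stamp's stem is pushed down, m: 0 fully up, 0.012 fully down on its stop. About 4 N on the cap moves it and it stays where it is left (no return spring). Starts at 0 to 0.002.
- core: Loose dark clay core (blunt cone, 52 mm wide, 40 mm tall) in the middle of the mould; bystander. Origin: centre of its underside.
- weight: Loose brass weight (28 mm diameter, 26 mm tall) on the mould floor between two stamps; bystander. Origin: centre of its underside.
- tin: Loose tin, 84 mm diameter, 100 mm tall, on the bench; bystander. Origin: centre of its underside.
- jar: Loose jar, 60 mm diameter, 75 mm tall, on the bench; bystander. Origin: centre of its underside.
- tape: Loose wooden ring, 84 mm outside, 60 mm inside, 22 mm tall, lying on the bench; bystander. Origin: centre of its underside.
- mallet: Loose hammer lying on the bench beyond the mould; bystander. Origin on the tool, on the bench.
- spatula: Loose spatula lying on the bench; bystander. Origin on the tool, on the bench.

How it is judged:
By the outcome, as a careful person would: the job done as asked, in the order asked, and still so for the second after the job is handed in, with the robot touching nothing.
It also fails if it takes over 51 s, if anything falls off the work surface, if the arm or the gripper's body presses on something with over 40 N, if the wrist force passes 120 N, or if a joint passes its speed limit or range.

## Working session

There is one attempt and no reset: what is moved stays moved. The work goes in short steps, Python scripts to look and compute and a tool call to move; the robot and the scene stay as the last step left them, time stands still between calls to the robot, and variables do not carry over. Pictures are saved under pics/ and viewed, at most 10 in all, crops included, and the job is handed in when it is done.

Besides the shell and the picture viewer there is one more tool, called after "Emit:" as name(argument=value, ...), one argument or row to a line, values as JSON. move_arm: Moves the arm, as the interface text tells. Its arguments: {"type":"object","properties":{"steps":{"type":"array"}},"required":["steps"]}

```bash
mkdir -p pics; cat > h.py <<'E'
import numpy as np,cv2
from cell import telemetry,eyes,ctrl,finder
from scipy.spatial.transform import Rotation as R
def att(c):
    a=np.array(c["attitude"],float)
    if a.shape==(3,3): return a
    return R.from_euler('xyz',a).as_matrix() if a.size==3 else R.from_quat(a).as_matrix()
def world(c,p): return att(c)@np.array(p)+np.array(c["position"])
def cloud(c,d):
    v,u=np.mgrid[0:480,0:640]
    K=np.array([[c["fx"],0,c["cx"]],[0,c["fy"],c["cy"]],[0,0,1]])
    n=cv2.undistortPoints(np.stack([u.ravel(),v.ravel()],1).astype(np.float64)[:,None],K,np.array(c["distortion"],float))[:,0]
    z=d.ravel()
    return (np.c_[n[:,0]*z,n[:,1]*z,z]@att(c).T+np.array(c["position"])).reshape(480,640,3)
E
python3 - <<'E'
from h import *
print(telemetry.read_state())
for n in ("top","side"):
    c=eyes.calibration(n);print(n,c)
    im,d=eyes.get_image(n);cv2.imwrite(f'pics/{n}1.png',im);np.save(f'{n}_d.npy',d)
    for t in ("round_top","square_top","bar_top","small_top","mould"):
        for r in finder.pinpoint(n,t)[:2]: print(t,r["confidence"],world(c,r["location"]).round(1))
E
```

```text
{'clock': 0.0, 'qpos': array([ 1.24721919,  0.62932749,  0.03844169,  1.51834717, -0.02702964,
        0.99630158, -0.02001205]), 'qd': array([ 1.56044279e-04, -7.05917687e-05, -8.14948141e-04,  1.67583886e-03,
       -9.19733640e-04, -1.25343687e-03, -9.21335219e-04]), 'tau': array([ 7.15301630e-04, -5.63387632e+01,  1.22618917e+00, -1.93440574e+01,
        1.08322260e-02,  1.06056780e-02,  2.93558185e-05]), 'eef_pos': array([ 165.58651139, -627.9207209 ,  230.40781574]), 'tool_rot': array([-3.13972667e+00, -1.71081056e-06,  2.57749647e-01]), 'force': array([-0.01129884,  0.80424709, -0.72952022]), 'torque': array([ 0.01437443, -0.03312162,  0.01129766]), 'gripper_force': 0.0, 'width': 85.23838377134807}
top {'fx': 448.78426141987774, 'fy': 448.78426141987774, 'cx': 325.2465973251083, 'cy': 237.88035206220326, 'distortion': array([-0.05145759,  0.        ,  0.        ,  0.        ,  0.        ]), 'position': array([ 462.81040572,   29.21057247, 1090.63127132]), 'attitude': array([-3.02517924e+00,  2.02270865e-04, -1.58294752e+00])}
round_top 0.82 [ 511.5 -237.8   92.1]
round_top 0.33 [803.1  38.3   3.8]
square_top 0.75 [ 451.3 -126.7   93. ]
square_top 0.58 [ 619.7 -419.3   -0.8]
bar_top 0.74 [ 633.3 -190.5   93.8]
small_top 0.64 [578.8 -67.1  91.8]
mould 0.74 [ 638.4 -193.    31.3]
mould 0.66 [ 543.4 -161.6    2.3]
side {'fx': 587.1637399584358, 'fy': 587.1637399584358, 'cx': 327.5682671218817, 'cy': 236.73368070009172, 'distortion': array([-0.19790341,  0.        ,  0.        ,  0.        ,  0.        ]), 'position': array([ 410.66175405, 1155.71173941,  878.94765703]), 'attitude': array([-2.16437771,  0.02178852, -3.00133676])}
round_top 0.52 [ 510.2 -241.1   94.3]
square_top 0.64 [ 451.3 -122.3   95. ]
bar_top 0.67 [385.6 468.4   2.6]
bar_top 0.53 [ 638.7 -191.    97.4]
small_top 0.49 [583.7 -63.7  92.5]
mould 0.72 [ 546.7 -159.2    0.7]
mould 0.59 [ 623.6 -416.2    1.7]
```

```bash
python3 - <<'E'
from h import *
for n in ("top","side"):
    c=eyes.calibration(n);d=np.load(f'{n}_d.npy');P=cloud(c,d);Z=P[...,2]
    m=((Z>82)&(Z<105)&(np.hypot(P[...,0]-545,P[...,1]+160)<150)).astype(np.uint8)
    k,l,s,_=cv2.connectedComponentsWithStats(m)
    for i in range(1,k):
        if s[i,4]<30: continue
        q=P[l==i];r=cv2.minAreaRect(q[:,:2].astype(np.float32));print(n,s[i,4],np.median(q,0).round(1),"rect",np.round(r[0],1),np.round(r[1],1),round(r[2],1), q[:,2].std().round(2))
E
```

```text
top 304 [ 635.4 -191.2   95.2] rect [ 636.8 -193.6] [19.8 79.7] 27.0 2.02
top 90 [578.9 -67.5  94.5] rect [579.2 -67.6] [22.6 20.5] 87.1 2.3
top 440 [ 506.5 -239.8   94. ] rect [ 507.2 -240.3] [51.3 50.2] 47.3 2.5
top 482 [ 452.6 -123.2   93.6] rect [ 452.4 -124.1] [47.9 48.2] 6.1 2.04
side 201 [ 508.9 -233.1   93.4] rect [ 508.3 -236.8] [50.8 55.7] 26.6 3.63
side 158 [ 637.3 -185.5   94.6] rect [ 638.2 -190.8] [20.6 85.3] 25.1 3.61
side 248 [ 453.7 -113.    93. ] rect [ 454.3 -120.5] [47.9 57.1] 6.3 3.24
side 67 [580.5 -59.6  92.6] rect [581.5 -63.7] [19.9 29.5] 6.7 3.37
```

View pics/top1.png

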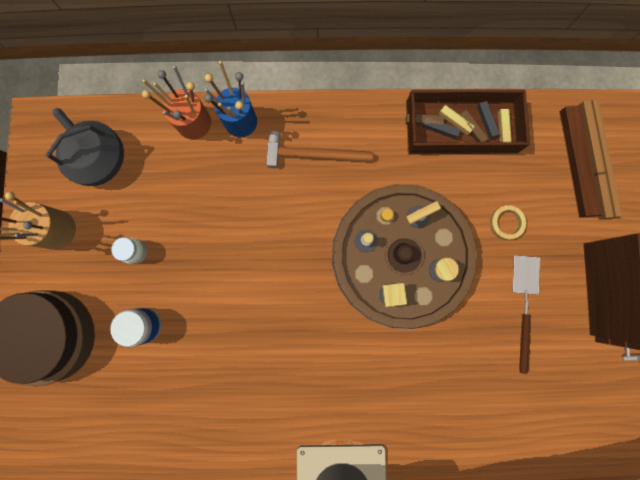

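The top view shows the mould at about (405,255) px. In it are the round cap (447,269), square (395,295), bar (424,212) and small cap (368,239). The depth rectangles match the given sizes (51, 48x48, 80x20) and the top heights come out near 94 mm. I'll set out now, closing the fingers on the way.

Emit:
move_arm(
  steps=[
    [0,0,0,0.015,0.04,0,0],
    [0,0,0,0.015,0.04,0,0],
    [0,0,0,0.015,0.04,0,0],
    [0,0,0,0.015,0.04,0,0],
    [0,0,0,0.015,0.04,0,0],
  ],
)

```text
clock: 1.1
eef_pos: [241.2, -427.0, 231.5]
tool_rot: [3.141, -0.0, 0.258]
force: [1.0, 0.6, 0.7]
width: 12.3
gripper_force: 0.0
```

Emit:
move_arm(
  steps=[
    [0,0,0,0.034,0.024,0,0],
    [0,0,0,0.034,0.024,0,0],
    [0,0,0,0.034,0.024,0,0],
    [0,0,0,0.034,0.024,0,0],
    [0,0,0,0.034,0.024,0,0],
  ],
)

```text
clock: 1.6
eef_pos: [412.1, -307.5, 231.6]
tool_rot: [3.141, -0.0, 0.258]
force: [-0.2, -0.3, 0.2]
width: 0.1
gripper_force: 0.0
```

Emit:
move_arm(
  steps=[
    [0,0,0,0.034,0.024,0,0],
    [0,0,0,0.034,0.024,0,0],
    [0,0,0,0.029,0.019,0,0],
    [0,0,0,0,0,0,0],
    [0,0,0,0,0,0,0],
  ],
)

```text
clock: 2.1
eef_pos: [508.1, -240.9, 231.1]
tool_rot: [-3.142, 0.0, 0.26]
force: [-0.2, -0.1, -0.7]
width: 0.2
gripper_force: 0.0
```

```bash
python3 - <<'E'
from h import *
n="wrist"
c=eyes.calibration(n);im,d=eyes.get_image(n);cv2.imwrite(f'pics/{n}1.png',im)
print(c["position"])
P=cloud(c,d);Z=P[...,2]
m=((Z>82)&(Z<105)&(np.hypot(P[...,0]-545,P[...,1]+160)<150)).astype(np.uint8)
k,l,s,_=cv2.connectedComponentsWithStats(m)
for i in range(1,k):
    if s[i,4]<100: continue
    q=P[l==i];r=cv2.minAreaRect(q[:,:2].astype(np.float32));print(s[i],np.median(q,0).round(1),"rect",np.round(r[0],1),np.round(r[1],1),round(r[2],1), q[:,2].std().round(2))
for t in ("round_top","square_top","bar_top"):
    for r in finder.pinpoint(n,t)[:2]: print(t,r["confidence"],world(c,r["location"]).round(1))
E
```

```text
[ 574.09345053 -222.52808647  374.26646661]
[ 232    0  132   43 3946] [ 631.1 -186.2   94.1] rect [ 635.4 -191.9] [20.6 80.2] 25.4 1.99
[  61   28   46   42 1473] [579.2 -67.6  92.9] rect [579.1 -65.5] [23.6 23.7] 25.9 2.49
[ 284  188   72   71 4015] [ 508.6 -239.5   92.9] rect [ 507.5 -239.8] [50.9 50.8] 14.7 1.21
[ 109  216   74   73 4588] [ 454.8 -123.1   92.3] rect [ 452.6 -122.3] [48.6 48.1] 5.9 1.92
round_top 0.9 [ 509.9 -236.    94.5]
round_top 0.58 [576.3 -66.6  91.7]
square_top 0.64 [ 453.9 -121.1   94.1]
bar_top 0.69 [ 634.7 -191.9   92.3]
```

View pics/wrist1.png

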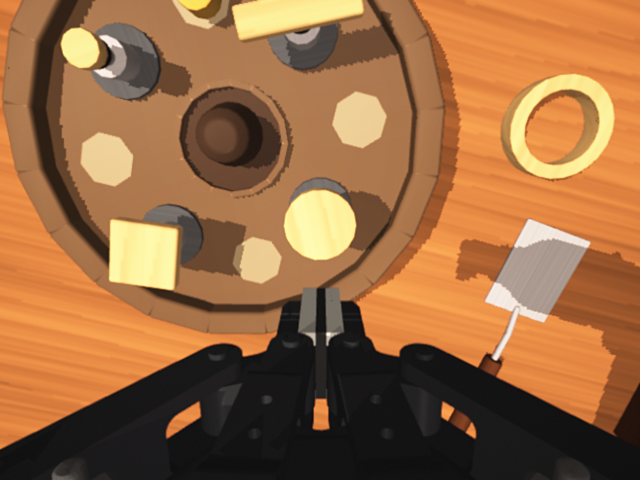

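The wrist view shows the round cap at (320,223), square at (145,255), bar at (300,18), and the shut fingertips at (322,300). The positions agree within 2 mm. I'm going down over the round cap.

Emit:
move_arm(
  steps=[
    [0,0,0,0,0.001,-0.04,0],
    [0,0,0,0,0,-0.04,0],
    [0,0,0,0,0,-0.03,0],
    [0,0,0,0,0,-0.015,0],
    [0,0,0,0,0,0,0],
  ],
)

```text
clock: 2.8
eef_pos: [505.3, -240.8, 104.2]
tool_rot: [-3.139, 0.004, 0.256]
force: [0.3, 0.8, 0.2]
width: -0.2
gripper_force: 0.0
```

Emit:
move_arm(
  steps=[
    [0,0,0,0,0,-0.003,0],
    [0,0,0,0,0,-0.003,0],
    [0,0,0,0,0,-0.003,0],
    [0,0,0,0,0,-0.003,0],
    [0,0,0,0,0,0,0],
  ],
)

```text
clock: 3.3
eef_pos: [507.7, -240.5, 94.3]
tool_rot: [3.142, -0.0, 0.258]
force: [-0.3, 0.0, -0.4]
width: -0.2
gripper_force: 0.0
```

Emit:
move_arm(
  steps=[
    [0,0,0,0,0,-0.002,0],
    [0,0,0,0,0,-0.002,0],
    [0,0,0,0,0,-0.002,0],
    [0,0,0,0,0,0,0],
    [0,0,0,0,0,0,0],
  ],
)

```text
clock: 3.8
eef_pos: [508.0, -240.6, 88.5]
tool_rot: [3.141, -0.0, 0.258]
force: [-0.1, 0.8, 2.9]
width: 0.1
gripper_force: 1.4
```

Emit:
move_arm(
  steps=[
    [0,0,0,0,0,-0.002,0],
    [0,0,0,0,0,-0.002,0],
    [0,0,0,0,0,0,0],
    [0,0,0,0,0,0,0],
  ],
)

```text
clock: 4.2
eef_pos: [508.0, -240.6, 84.3]
tool_rot: [3.141, -0.0, 0.258]
force: [0.3, 0.5, 2.9]
width: 0.3
gripper_force: 1.4
```

Emit:
move_arm(
  steps=[
    [0,0,0,0,0,-0.002,0],
    [0,0,0,0,0,-0.002,0],
    [0,0,0,0,0,0,0],
    [0,0,0,0,0,0,0],
  ],
)

```text
clock: 4.6
eef_pos: [508.0, -240.6, 80.4]
tool_rot: [3.141, -0.0, 0.258]
force: [0.6, -0.3, 4.6]
width: -0.1
gripper_force: 2.0
```

Emit:
move_arm(
  steps=[
    [0,0,0,0,0,-0.001,0],
    [0,0,0,0,0,-0.001,0],
    [0,0,0,0,0,0,0],
    [0,0,0,0,0,0,0],
  ],
)

```text
clock: 5.0
eef_pos: [508.0, -240.6, 78.8]
tool_rot: [3.141, -0.001, 0.258]
force: [0.1, -0.1, 8.2]
width: 0.0
gripper_force: 3.9
```

Force is rising at 2.5 N/mm at the expected height, so the round stem is on its stop. Lifting and going to the square.

Emit:
move_arm(
  steps=[
    [0,0,0,0,0,-0.0005,0],
    [0,0,0,0,0,0,0],
    [0,0,0,0,0,0.01,0],
    [0,0,0,0,0,0.03,0],
    [0,0,0,0,0,0.015,0],
  ],
)

```text
clock: 5.5
eef_pos: [507.4, -240.5, 134.0]
tool_rot: [-3.141, 0.0, 0.258]
force: [0.2, -0.1, 0.9]
width: 0.0
gripper_force: 0.0
```

Emit:
move_arm(
  steps=[
    [0,0,0,-0.0185,0.0395,0,0],
    [0,0,0,-0.0185,0.0395,0,0],
    [0,0,0,-0.0185,0.0395,0,0],
    [0,0,0,0,0,-0.015,0],
    [0,0,0,0,0,-0.008,0],
  ],
)

```text
clock: 6.0
eef_pos: [451.0, -120.7, 109.3]
tool_rot: [-3.141, 0.002, 0.26]
force: [-0.3, -0.7, -0.3]
width: -0.1
gripper_force: 0.0
```

Emit:
move_arm(
  steps=[
    [0,0,0,0,0,0,0],
    [0,0,0,0,0,0,0],
  ],
)

```text
clock: 6.2
eef_pos: [452.3, -123.0, 109.7]
tool_rot: [3.141, 0.001, 0.256]
force: [-0.1, -0.2, 0.2]
width: -0.5
gripper_force: 0.0
```

Emit:
move_arm(
  steps=[
    [0,0,0,0,0,-0.005,0],
    [0,0,0,0,0,-0.005,0],
    [0,0,0,0,0,-0.004,0],
    [0,0,0,0,0,-0.002,0],
    [0,0,0,0,0,0,0],
  ],
)

```text
clock: 6.7
eef_pos: [452.0, -122.0, 93.4]
tool_rot: [-3.141, 0.001, 0.258]
force: [1.1, 0.1, 0.1]
width: 0.1
gripper_force: 0.0
```

Emit:
move_arm(
  steps=[
    [0,0,0,0,0,-0.002,0],
    [0,0,0,0,0,-0.002,0],
    [0,0,0,0,0,-0.002,0],
    [0,0,0,0,0,-0.002,0],
    [0,0,0,0,0,0,0],
  ],
)

```text
clock: 7.2
eef_pos: [452.4, -122.1, 85.7]
tool_rot: [3.141, -0.0, 0.258]
force: [0.1, -0.6, 3.2]
width: 0.4
gripper_force: 1.5
```

Emit:
move_arm(
  steps=[
    [0,0,0,0,0,-0.002,0],
    [0,0,0,0,0,-0.002,0],
    [0,0,0,0,0,-0.001,0],
    [0,0,0,0,0,0,0],
    [0,0,0,0,0,0,0],
  ],
)

```text
clock: 7.7
eef_pos: [452.4, -122.1, 80.8]
tool_rot: [3.141, -0.0, 0.258]
force: [0.4, -0.6, 3.1]
width: 0.0
gripper_force: 1.5
```

Emit:
move_arm(
  steps=[
    [0,0,0,0,0,-0.001,0],
    [0,0,0,0,0,-0.001,0],
    [0,0,0,0,0,0,0],
    [0,0,0,0,0,0,0],
  ],
)

```text
clock: 8.1
eef_pos: [452.5, -122.1, 79.1]
tool_rot: [3.141, -0.001, 0.258]
force: [-0.3, -1.8, 6.7]
width: -0.0
gripper_force: 3.6
```

The square behaves the same and is on its stop. One small extra press, then on to the bar at (635.5, -192).

Emit:
move_arm(
  steps=[
    [0,0,0,0,0,-0.001,0],
    [0,0,0,0,0,0,0],
    [0,0,0,0,0,0,0],
  ],
)

```text
clock: 8.4
eef_pos: [452.5, -122.1, 78.3]
tool_rot: [3.141, -0.001, 0.258]
force: [-0.2, 0.4, 8.9]
width: -0.3
gripper_force: 4.6
```

Emit:
move_arm(
  steps=[
    [0,0,0,0,0,0.01,0],
    [0,0,0,0,0,0.03,0],
    [0,0,0,0,0,0.015,0],
    [0,0,0,0,0,0,0],
  ],
)

```text
clock: 8.8
eef_pos: [453.1, -122.2, 134.6]
tool_rot: [3.14, -0.003, 0.258]
force: [0.8, -0.6, -0.5]
width: 0.5
gripper_force: 0.0
```

Emit:
move_arm(
  steps=[
    [0,0,0,0.0366,-0.014,0,0],
    [0,0,0,0.0366,-0.014,0,0],
    [0,0,0,0.0366,-0.014,0,0],
    [0,0,0,0.0366,-0.014,0,0],
    [0,0,0,0.0366,-0.014,0,0],
  ],
)

```text
clock: 9.3
eef_pos: [635.6, -192.3, 131.6]
tool_rot: [-3.14, 0.002, 0.258]
force: [-0.5, 0.1, -0.2]
width: -0.2
gripper_force: 0.0
```

Emit:
move_arm(
  steps=[
    [0,0,0,0,0,-0.015,0],
    [0,0,0,0,0,-0.008,0],
    [0,0,0,0,0,0,0],
    [0,0,0,0,0,0,0],
  ],
)

```text
clock: 9.7
eef_pos: [633.7, -191.4, 109.2]
tool_rot: [-3.14, 0.002, 0.258]
force: [-0.1, -0.8, 0.0]
width: 0.1
gripper_force: 0.0
```

```bash
python3 - <<'E'
from h import *
n="wrist"
print(telemetry.read_state()["eef_pos"])
c=eyes.calibration(n);im,d=eyes.get_image(n);cv2.imwrite(f'pics/{n}2.png',im)
P=cloud(c,d);Z=P[...,2]
m=((Z>75)&(Z<105)&(np.hypot(P[...,0]-545,P[...,1]+160)<150)).astype(np.uint8)
k,l,s,_=cv2.connectedComponentsWithStats(m)
for i in range(1,k):
    if s[i,4]<100: continue
    q=P[l==i];r=cv2.minAreaRect(q[:,:2].astype(np.float32));print(s[i],np.median(q,0).round(1),"rect",np.round(r[0],1),np.round(r[1],1),round(r[2],1))
E
```

```text
[ 633.74379529 -191.39990863  109.21640531]
[ 228  243  193   82 8321] [ 640.7 -192.8   94.1] rect [ 636.5 -191.5] [20.5 80. ] 26.0
[   0  299   58   62 2699] [584.  -70.3  92.1] rect [580.6 -69.1] [24.2 17.1] 14.4
```

View pics/wrist2.png

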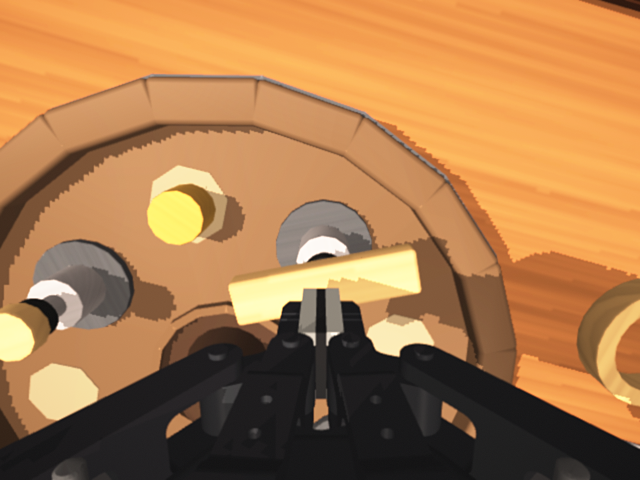

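The bar spans (228–420, 245–325) px, with its centre at about (636.3, -192). The tip stands over its middle, about 2 mm short in x. I'll correct that while descending.

Emit:
move_arm(
  steps=[
    [0,0,0,0.001,0,-0.005,0],
    [0,0,0,0,0,-0.005,0],
    [0,0,0,0,0,-0.004,0],
    [0,0,0,0,0,0,0],
    [0,0,0,0,0,0,0],
  ],
)

```text
clock: 10.25
eef_pos: [636.1, -192.0, 95.7]
tool_rot: [-3.141, 0.0, 0.258]
force: [0.4, -0.3, -0.2]
width: 0.1
gripper_force: 0.0
```

Emit:
move_arm(
  steps=[
    [0,0,0,0,0,-0.002,0],
    [0,0,0,0,0,-0.002,0],
    [0,0,0,0,0,-0.002,0],
    [0,0,0,0,0,-0.002,0],
    [0,0,0,0,0,0,0],
  ],
)

```text
clock: 10.75
eef_pos: [636.6, -192.1, 87.9]
tool_rot: [3.141, -0.001, 0.258]
force: [-0.2, 0.3, 3.3]
width: -0.1
gripper_force: 1.5
```

Emit:
move_arm(
  steps=[
    [0,0,0,0,0,-0.002,0],
    [0,0,0,0,0,-0.002,0],
    [0,0,0,0,0,-0.002,0],
    [0,0,0,0,0,0,0],
    [0,0,0,0,0,0,0],
  ],
)

```text
clock: 11.25
eef_pos: [636.5, -192.1, 81.8]
tool_rot: [3.141, -0.001, 0.258]
force: [1.1, -0.8, 2.8]
width: -0.1
gripper_force: 1.2
```

Emit:
move_arm(
  steps=[
    [0,0,0,0,0,-0.001,0],
    [0,0,0,0,0,-0.001,0],
    [0,0,0,0,0,-0.0005,0],
    [0,0,0,0,0,0,0],
    [0,0,0,0,0,0,0],
  ],
)

```text
clock: 11.75
eef_pos: [636.6, -192.1, 79.8]
tool_rot: [3.141, -0.001, 0.258]
force: [1.0, -0.7, 5.9]
width: 0.5
gripper_force: 2.8
```

Emit:
move_arm(
  steps=[
    [0,0,0,0,0,-0.001,0],
    [0,0,0,0,0,0,0],
    [0,0,0,0,0,0,0],
  ],
)

```text
clock: 12.05
eef_pos: [636.6, -192.2, 79.1]
tool_rot: [3.141, -0.001, 0.258]
force: [0.1, 0.5, 7.4]
width: -0.1
gripper_force: 3.7
```

Emit:
move_arm(
  steps=[
    [0,0,0,0,0,-0.001,0],
    [0,0,0,0,0,0,0],
    [0,0,0,0,0,0,0],
  ],
)

```text
clock: 12.35
eef_pos: [636.6, -192.2, 78.4]
tool_rot: [3.141, -0.001, 0.258]
force: [-0.8, 0.1, 9.3]
width: -0.0
gripper_force: 4.5
```

Emit:
move_arm(
  steps=[
    [0,0,0,0,0,0.01,0],
    [0,0,0,0,0,0.03,0],
    [0,0,0,0,0,0.04,0],
    [0,0,0,0,0,0.04,0],
    [0,0,0,0,0,0.03,0],
  ],
)

```text
clock: 12.85
eef_pos: [635.8, -191.9, 229.3]
tool_rot: [-3.141, 0.0, 0.258]
force: [0.3, 0.0, -0.7]
width: 0.3
gripper_force: 0.0
```

Emit:
move_arm(
  steps=[
    [0,0,0,-0.03,-0.035,0,0],
    [0,0,0,-0.04,-0.03,0,0],
    [0,0,0,-0.04,-0.03,0,0],
    [0,0,0,-0.04,-0.03,0,0],
    [0,0,0,-0.04,-0.03,0,0],
  ],
)

```text
clock: 13.35
eef_pos: [443.6, -347.2, 226.9]
tool_rot: [-3.14, 0.002, 0.258]
force: [-0.2, -0.6, 0.1]
width: -0.0
gripper_force: 0.0
```

Emit:
move_arm(
  steps=[
    [0,0,0,-0.04,-0.02,0,0],
    [0,0,0,-0.04,-0.02,0,0],
    [0,0,0,-0.03,-0.02,0,0],
    [0,0,0,0,0,0,0],
    [0,0,0,0,0,0,0],
  ],
)

```text
clock: 13.85
eef_pos: [335.1, -406.9, 227.1]
tool_rot: [-3.14, 0.0, 0.255]
force: [-0.1, 0.9, -0.1]
width: -0.3
gripper_force: 0.0
```

```bash
python3 - <<'E'
from h import *
n="top"
c=eyes.calibration(n);d0=np.load('top_d.npy')
im0=cv2.imread('pics/top1.png')
im,_=eyes.get_image(n);d=np.median([eyes.get_image(n)[1] for _ in range(5)],0)
cv2.imwrite('pics/top2.png',cv2.resize(np.hstack([im0[170:340,320:490],im[170:340,320:490]]),None,fx=2.2,fy=2.2))
for nm,D in (("before",d0),("after",d)):
    P=cloud(c,D);Z=P[...,2]
    m=((Z>72)&(Z<105)&(np.hypot(P[...,0]-545,P[...,1]+160)<135)).astype(np.uint8)
    k,l,s,_=cv2.connectedComponentsWithStats(m)
    for i in range(1,k):
        if s[i,4]<30: continue
        q=P[l==i];r=cv2.minAreaRect(q[:,:2].astype(np.float32));print(nm,np.median(q,0).round(1),"rect",np.round(r[0],1),np.round(r[1],1),round(r[2],1))
E
```

```text
before [ 635.4 -191.2   95.2] rect [ 636.8 -193.6] [19.8 79.7] 27.0
before [578.9 -67.5  94.5] rect [579.2 -67.6] [22.6 20.5] 87.1
before [ 506.5 -239.8   94. ] rect [ 507.2 -240.3] [51.3 50.2] 47.3
before [ 452.6 -123.2   93.6] rect [ 452.4 -124.1] [47.9 48.2] 6.1
after [ 635.2 -191.5   83.5] rect [ 636.4 -193.4] [20.  77.9] 27.3
after [578.9 -67.5  94.5] rect [579.  -67.6] [22.5 20.5] 89.3
after [ 506.9 -239.8   83.4] rect [ 506.9 -240.5] [50.8 49.6] 88.9
after [ 452.6 -123.7   83.5] rect [ 452.5 -124.2] [48.1 48.2] 6.1
```

View pics/top2.png

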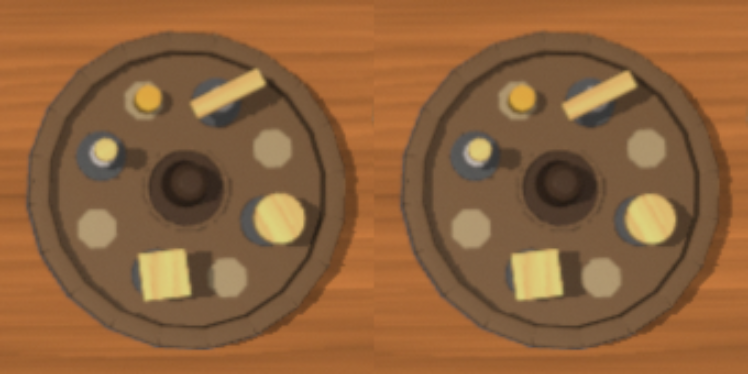

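The before/after crops show the same positions throughout. The round cap (280,217 before), square (165,275) and bar (228,93) all sit at the same level, 83.5 mm by the depth. The small cap (105,150) is unchanged at 94.5 mm.

```bash
python3 -c "
from cell import ctrl
print(ctrl.finish_job())"
```

```text
the job is handed in; nothing more can be done
None
```

I pressed the large round, square and bar stamps down to their stops in that order, with 7–10 N each; the small round stamp stayed up, no stamp had shifted in the before/after pictures, and the job is handed in.

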